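# Aim an inspection mirror at a marked core

### The arm

A 6-joint arm with a two-finger parallel gripper is mounted at the origin on a cart in front of the work surface, level with it; the furniture and walls round the work are solid. World frame = base frame: x ahead of the robot, y to its left, z up, the work surface at z = 0. Lengths are in mm, angles in rad, forces in N, time in s.
With the tool pointing down it reaches from about 325 to 900 mm from the base axis. Payload 3.5 kg.
Tool frame: the origin (TCP) lies midway between the tips of the shut fingers; the grasp point (between the pads) lies 19 mm behind it; z points along the fingers, y is the line along which they close (so a half turn about z gives the same grasp; the last joint's range is limited). The gripper opens to 85 mm and grips with 20 to 120 N. Pads are 22 mm wide; open, the fingers measure 114 mm over their backs; the gripper's body (76 mm by 85 mm) begins 54 mm behind the grasp point. The pads swing forward as they close: fully open they stand 13 mm farther back than shut.
Start: joints at [1.008, 0.276, -0.026, 1.268, 0, 1.467], TCP at [277.361, 560.083, 231.313] pointing down, gripper open.
Joint ranges: [-3.12, 3.12], [-0.85, 1.88], [-1.08, 1.24], [-1.95, 2.15], [-1.57, 1.53], [-3.14, 3.14]. Speed limits (rad/s): [2.57, 2.57, 3.14, 3.14, 3.14, 3.14].

### API

Orientations are given as a rotation vector (axis times angle).
In Python, from rig import env gives the robot as it stands.
- The arm moves only by the tool arm_command, never from a script. Its argument "targets" is a list of rows, each a list of 5 numbers: the finger opening in cm, from 0 to 8.54, then the shift along the tool's x, y, z in cm, then the turn about the tool's z in rad. In form: [[fingers, dx, dy, dz, yaw], ...]. A call has 1 to 8 rows; each row is the pose to reach, as a shift and turn from the pose commanded when the call began, along the tool's axes at that moment; what a row does not reach only later rows make up. A row lasts 1/8 s, in which the tool goes at most 62.5 mm and 10.7 degrees, less where a joint would pass 70% of its speed; a pose out of reach is approached as far as the arm can. A call with a gripper value outside its range is refused whole. The fingers move at their own pace and stop on an object; "grip_force" is the grip in N (left out, the last holds). Time passes only in rows, so rows that repeat a pose let the fingers close. It gives the time, the measured TCP pose, the force, the opening and the grip force at its end, in the units of the state.
- env.get_state(): the state, without advancing time (a new reading comes with each control period).
- env.snapshot(name): name is "side" or "top"; returns (picture, depth): 420x560x3 uint8, red, green, blue; 420x560 float32, mm along the optical axis (not along the pixel's ray), 0 where there is no reading.
- env.get_calibration(name): a dict with "vertical_fov" (degrees; the focal length in pixels is half the picture's height over the tangent of half this angle, whatever the lens; pixels are square), "cx", "cy" (the principal point, pixels), "D" ([k1, k2, p1, p2, k3] as OpenCV has them; the pictures are not rectified), "position" and "attitude" of the camera in the world. Camera axes: x right, y down, z forward; pixel columns grow to the right and rows downward; lengths in mm; the calibration is good to about 2 mm. A picture is of the moment at which its call begins. get_calibration takes no time and is no camera call.
- env.hand_in(): hands the job in; it is judged then, once.
Trained networks look in the newest picture that a camera, given by its name, has taken for a name from the list of things; names that differ only in an ending like _2 or _b are one class to them, and where a whole thing is asked for, a point or a joint stands for the part that bears it (a point fixed in the world has none). Each returns a list of dicts, best first, with "score" (0 to 1); they miss things now and then, are a little off and sometimes report something else, mostly with a low value. They report only what shows in the picture. A call takes as long as a camera call.
- env.look_for(target, camera): "extent" ([left, top, right, bottom] in pixels, round what is visible of it).
- env.silhouettes(target, camera): "region" (420x560 bool, what is visible of it) and "extent" ([left, top, right, bottom] in pixels, round what is visible of it).
The state is a dict: "time_s": time; "joints": joint angles; "joint_velocities": joint speeds; "joint_torque": joint torques, N m; "tcp_pos": TCP position; "tool_rot": TCP orientation; "contact_force": force on the tool from outside, world axes, zero at the start; "torque": the same for the moment, N m; "width": finger opening in mm; "finger_force": force on a finger pad.
Only numpy, scipy, OpenCV 4.12 (cv2) and the standard library are available. Lean on these libraries where they do the work, as an engineer would, in place of code of your own. Each camera call takes 0.05 s, during which the arm holds its last target. There are 200 camera calls.

### The job

First pull the green lens cap of the inspection camera straight up until it is fully open. Then turn the mirror on the same rail by the yellow bar on its top until the camera sees the red tape patch of the core in it, the line of sight on the middle of the patch, and finish while still holding the bar at that angle: the mirror springs back when it is let go. Leave the two cores and the other things on the table where they are.

Things in the scene. Friction and masses are not known exactly. Their poses are not given: they have to be found in the camera images.
- cap (a joint): Green lens cap, a plate in two upright guide channels in front of the camera's lens, with a ribbed tab on top. Value in m: 0 shut (starts there), 0.040 fully up against its stop. It moves straight up only and does not come off. Spring clips hold it by friction wherever it is left: it takes about 4.5 N to pull it up.
- cap_tab (a point): Centre of the cap's grip tab: 36 mm wide (along its x), 12 mm thick (along its y, the direction camera to mirror), 32 mm high. It stands 0.124 m above the table when shut and rises with the cap. The camera behind it is 92 mm high, the guide channels beside and below it 115 mm. Pinch it from above across the 12 mm.
- lens (a point): Where the camera's line of sight leaves the lens, 65 mm above the table, below the cap's tab. The fixed rail carries the camera at one end and the mirror at the other; x and y axes level, the y axis runs from the mirror's turning axis to the camera, z up. The camera looks level along -y at the middle of the mirror, 220 mm away.
- mirror_turn (a joint): Turn of the mirror about its upright axis, rad. 0 (starts there) = mirror faces the camera squarely; positive = clockwise seen from above, range -1.25 to 1.25. A centring spring of 0.12 N m per rad brings it back to 0 as soon as it is let go.
- turn_bar (a point): Yellow ribbed bar (its solid is called yellow_bar) on top of the mirror and fixed to it, by which it is turned: its centre, 0.133 m above the table, on the mirror's turning axis. 38 mm long (x, along the mirror's face), 12 mm thick (y, the way the mirror's silvered face looks), 34 mm high (z, up). Below it is the mirror in a black frame, 66 mm wide, top edge 100 mm above the table. Pinch it from above across the 12 mm and turn about the vertical.
- sight (a point): Point on the mirror's turning axis, 65 mm above the table (the middle of the mirror's face). Its y axis is the line along which the camera looks after the mirror; as with any mirror this swings through twice the mirror's turn, clockwise for positive mirror_turn (at 0 it points back at the camera). z up, x to the right of that line. A white arm with an orange tip, 109 mm long, geared 2:1 under the mirror, points along it.
- red_mark (a point): Middle of the red tape patch (36 x 36 mm) on the side of one of two like asphalt cores (100 mm across, 93 mm high), 65 mm above the table; on the surface of the core, whose axis is 51 mm from it along +x of this frame. The core stands beside the rail, with the patch turned roughly to the mirror, 140 to 250 mm from the mirror's axis, on the clockwise side (positive turns). The two cores may have changed places.
- blue_mark (a point): Middle of the blue tape patch on the other, otherwise like core (same sizes, same frame). Not the one wanted; leave it standing.
- jar: Clear jar of stone grains with a white lid, 51 mm across, 72 mm high, origin under its centre. Bystander.
- tin: Closed grey metal tin, 66 mm across, 44 mm high, origin under its centre. Bystander.
- tape: Roll of beige tape lying flat, 108 mm across, 48 mm high, origin under its centre. Bystander.

How it is judged (in metres and radians):
On the way, in this order (a step that is already met when the one before it is completed fails the run):
1. the lens cap is pulled fully up (value of joint cap above 0.034 m), for 0.2 s.
2. the bar is held and the camera's line of sight by way of the mirror falls on the red patch (x of red_mark in the frame of sight between -0.012 and 0.012 m and y of red_mark in the frame of sight above 0.08 m and contact force between the fingers and yellow_bar above 1 N), for 0.3 s.
At the end, for the whole second after the job is handed in: The cap is up (more than 34 mm of its 40 mm), the camera's line of sight after the mirror passes within 12 mm of the middle of the red patch, sideways, the mirror is at rest, and the gripper's fingers are still on the yellow bar (more than 1 N) holding it there against its spring (all of step 2 and value of joint cap above 0.034 m and velocity of joint mirror_turn between -0.1 and 0.1 rad/s); the arm keeps its last pose, push and grip.
It fails at once if the red-marked core is shifted by more than 15 mm (distance of red_mark from where it was at the start of the episode above 0.015 m).
It fails at once if the blue-marked core is shifted by more than 15 mm (distance of blue_mark from where it was at the start of the episode above 0.015 m).
It fails at once if the jar is shifted by more than 20 mm (distance of jar from where it was at the start of the episode above 0.02 m).
It fails at once if the tin is shifted by more than 20 mm (distance of tin from where it was at the start of the episode above 0.02 m).
It fails at once if the tape roll is shifted by more than 20 mm (distance of tape from where it was at the start of the episode above 0.02 m).
It also fails if it takes over 38 s, if anything falls off the work surface, if the arm or the gripper's body presses on something with over 40 N, if the wrist force passes 120 N, or if a joint passes its speed limit or range.

## Working session

There is one attempt and no reset: what is moved stays moved. The work goes in short steps, Python scripts to look and compute and a tool call to move; the robot and the scene stay as the last step left them, time stands still between calls to the robot, and variables do not carry over. Pictures are saved under pics/ and viewed, at most 10 in all, crops included, and the job is handed in when it is done.

Besides the shell and the picture viewer there is one more tool, called after "Call:" as a command line: name --pt "numbers of a row" for each row, then --argument value for the rest. arm_command: Moves the arm, as the interface text tells. Its arguments: {"type":"object","properties":{"targets":{"type":"array","items":{"type":"array","items":{"type":"number"}}},"grip_force":{"type":"number"}},"required":["targets"]}

```bash
mkdir -p pics; cat > h.py <<'E'
import numpy as np, cv2
from scipy.spatial.transform import Rotation as R
from rig import env
def cal(n):
    c=env.get_calibration(n); f=210/np.tan(np.radians(c["vertical_fov"])/2)
    a=np.array(c["attitude"],float)
    Rm=a if a.shape==(3,3) else R.from_rotvec(a).as_matrix()
    return np.array([[f,0,c["cx"]],[0,f,c["cy"]],[0,0,1]]),np.array(c["D"],float),np.array(c["position"],float),Rm
def pts(n,uv,d):
    K,D,p,Rm=cal(n); q=cv2.undistortPoints(np.float64(uv).reshape(-1,1,2),K,D).reshape(-1,2)
    return p+(np.c_[q,np.ones(len(q))]*np.reshape(d,(-1,1)))@Rm.T
def ray(n,uv,z):
    K,D,p,Rm=cal(n); q=cv2.undistortPoints(np.float64(uv).reshape(-1,1,2),K,D).reshape(-1,2)
    v=np.c_[q,np.ones(len(q))]@Rm.T
    return p+v*((z-p[2])/v[:,2])[:,None]
def region(n,m,d):
    v,u=np.nonzero(m&(d>0)); return pts(n,np.c_[u,v],d[v,u])
E
python3 - <<'E'
from h import *
print(env.get_calibration("top"),env.get_calibration("side")); print(env.get_state())
np.set_printoptions(precision=1,suppress=True)
for n in("top","side"):
    p,d=env.snapshot(n); cv2.imwrite(f"pics/{n}0.png",p[...,::-1]); np.save(f"{n}0.npy",d)
    for t in("cap_tab","turn_bar","red_mark","blue_mark","jar","tin","tape","sight"):
        for s in env.silhouettes(t,n)[:2]:
            P=region(n,s["region"],d)
            print(n,t,round(s["score"],2),s["extent"],s["region"].sum(), (np.median(P,0),np.percentile(P,3,0),np.percentile(P,97,0)) if len(P) else "")
E
```

```text
{'vertical_fov': 46.68551364320561, 'cx': 273.89955120585716, 'cy': 213.8725838189545, 'D': array([-0.06918456,  0.        ,  0.        ,  0.        ,  0.        ]), 'position': array([ 244.44646094,  -18.0070516 , 1571.7225833 ]), 'attitude': array([-2.13659208,  2.08950373, -0.20101866])} {'vertical_fov': 50.68154734821992, 'cx': 288.26951693860553, 'cy': 213.52893501948097, 'D': array([-0.00733852,  0.        ,  0.        ,  0.        ,  0.        ]), 'position': array([ 398.86937562, -950.81039913,  943.25788477]), 'attitude': array([-2.26548196,  0.16244243, -0.10291067])}
{'time_s': 0.0, 'joints': array([ 1.00762773e+00,  2.77118213e-01, -2.79049255e-02,  1.26799640e+00,
        1.06304904e-06,  1.46744160e+00]), 'joint_velocities': array([-0.00163473,  0.00041109,  0.00136644, -0.0007812 , -0.00094818,
        0.00102347]), 'joint_torque': array([-1.03988084e-03, -4.45506120e+01,  2.95202833e+01,  1.63613423e-02,
       -3.12505672e-04, -2.35409345e-06]), 'tcp_pos': array([276.92378713, 559.42303555, 230.15755413]), 'tool_rot': array([-0.71576147, -3.05821903,  0.00329876]), '
[... 1917 characters left out ...]

side jar 0.91 [212.8, 323.4, 244.0, 358.2] 736 (array([ 367.9, -342.5,   59.3]), array([ 342.5, -354. ,   -0.7]), array([ 392.6, -305.4,   73.4]))
side jar 0.56 [230.7, 164.3, 244.1, 183.1] 317 (array([427.1, 332.9,  39.7]), array([398.6, 316.8,   2.9]), array([456.2, 377. ,  45.4]))
side tin 0.73 [229.1, 164.7, 245.6, 188.6] 348 (array([427. , 333.7,  38.1]), array([397.7, 316.9,  -0.7]), array([457. , 409. ,  45.3]))
side tin 0.68 [281.9, 164.2, 306.8, 189.8] 700 (array([628.4, 302.7,  35.8]), array([579.7, 268.5,   3.9]), array([675.1, 368. ,  50.2]))
side tape 0.73 [278.9, 165.4, 305.4, 191.5] 730 (array([627.6, 298.7,  33.7]), array([577.7, 268.5,   1.5]), array([673.1, 366.6,  50.1]))
```

```bash
python3 - <<'E'
from h import *
a=cv2.imread("pics/side0.png")[150:330,190:420]; cv2.imwrite("pics/s1.png",cv2.resize(a,None,fx=3.3,fy=3.3,interpolation=cv2.INTER_CUBIC))
a=cv2.imread("pics/top0.png")[110:260,200:350]; cv2.imwrite("pics/t1.png",cv2.resize(a,None,fx=4,fy=4,interpolation=cv2.INTER_CUBIC))
np.set_printoptions(precision=1,suppress=True)
for n in("top","side"):
    p=cv2.imread(f"pics/{n}0.png"); d=np.load(f"{n}0.npy"); h=cv2.cvtColor(p,cv2.COLOR_BGR2HSV).astype(int)
    H,S,V=h[...,0],h[...,1],h[...,2]
    for c,m in dict(red=((H<6)|(H>174))&(S>120)&(V>60),blue=(H>100)&(H<125)&(S>110)&(V>40),yel=(H>20)&(H<33)&(S>120)&(V>90),green=(H>45)&(H<85)&(S>90)&(V>40),orange=(H>=6)&(H<18)&(S>170)&(V>120)).items():
        k,l,st,ce=cv2.connectedComponentsWithStats(m.astype(np.uint8))
        for i in range(1,k):
            if st[i,4]>8:
                P=region(n,l==i,d)
                if len(P): print(n,c,st[i],np.median(P,0),np.percentile(P,5,0),np.percentile(P,95,0))
E
```

```text
top blue [409 240   4   8  21] [ 467.1 -444.9   15.2] [ 457.2 -448.7    7.6] [ 480.  -439.9   21. ]
top yel [    0    23   518   397 74651] [1179.9 -588.1 -728.8] [ -142.9 -1079.8  -740.9] [1687.5 1183.2 -716.9]
top yel [309 198   6  12  39] [ 562.2 -115.3  150.7] [ 547.3 -121.8  143.8] [ 576.9 -108.8  155.4]
top yel [   55   299   188   121 11154] [ 102.6  473.8 -731. ] [-149.2  237.4 -742.3] [ 255.6  834.  -719.6]
top yel [   0  340   73   80 2745] [-181.  1163.2 -732.3] [-270.3  984.2 -743.6] [ -13.1 1265.1 -721.3]
top green [238 216   5  12  38] [506.1  98.3 140. ] [494.2  92.8 132.1] [521.4 102.6 148.1]
side red [254  26   3   8  14] [ 652.1 2017.9   11.4] [ 647.9 1946.     8.1] [ 665.  2069.1   18.5]
side red [328 215   9  13  82] [700.7  28.7  64.4] [691.3  19.8  48.1] [710.2  41.1  80.2]
side blue [359 255  12  14 102] [ 749.6 -150.3   63.2] [ 741.7 -159.8   48.5] [ 759.3 -135.1   79.9]
side blue [269 384  15   6  85] [ 466.6 -447.7   14.1] [ 452.2 -451.7    9.3] [ 482.  -442.5   18. ]
side blue [226 387   3   6  18] [ 358.9 -439.3   13. ] [ 356.6 -443.5    8.4] [ 361.3 -433.
[... 774 characters left out ...]
.9 300.6] [ 35.5  -0.9 298.9] [ 47.5  15.9 302.6]
side green [ 62 179   7   7  18] [  9.6 -14.7 301.4] [  3.4 -22.5 299.9] [ 16.2  -3.3 303. ]
side green [ 71 178   5   5   9] [ 25.5  -1.9 300.4] [ 21.3 -11.1 298.4] [ 30.9   6.2 303.1]
side green [ 46 180   6   5   9] [-28.3  -4.1 300.7] [-37.1 -12.5 300. ] [-24.4   3.6 301.5]
side green [ 53 182   7   5  10] [-11.5 -12.8 300.8] [-18.  -22.7 299.7] [ -3.6  -9.1 301.9]
side green [ 43 185  11   8  18] [-25.  -33.9 301.3] [-36.4 -46.2 299.8] [-10.7 -18.1 302.2]
side green [ 59 187   8   4  13] [  7.6 -36.3 300.8] [  1.  -44.4 299. ] [ 17.9 -27.7 302.6]
side green [260 191  14  30 318] [510.3  96.1  86. ] [492.8  90.1  43.4] [527.2 103.3 138. ]
```

View pics/s1.png

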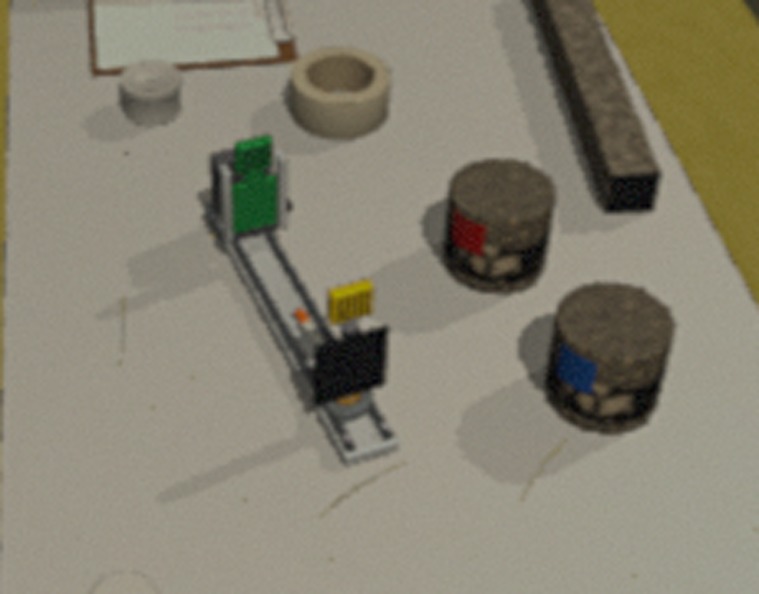

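View pics/t1.png

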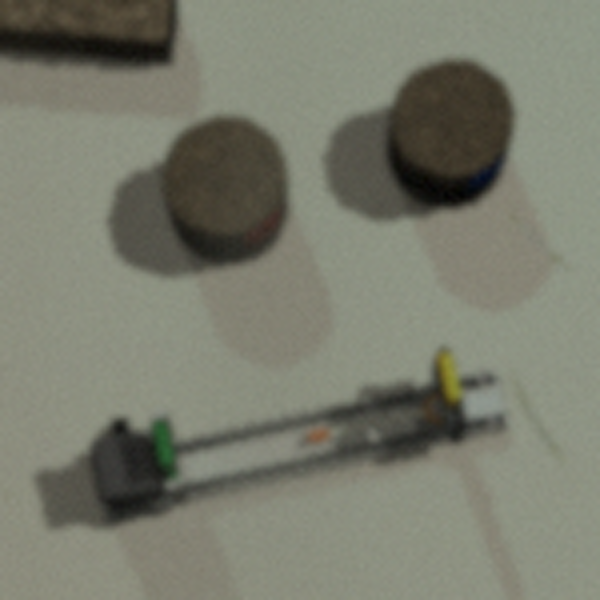

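```bash
python3 - <<'E'
from h import *
from scipy.optimize import least_squares
np.set_printoptions(precision=1,suppress=True)
C={}
d=np.load("top0.npy"); v,u=np.mgrid[0:420,0:560]; P=pts("top",np.c_[u.ravel(),v.ravel()],d.ravel())
S=pts("side",np.c_[u.ravel(),v.ravel()],np.load("side0.npy").ravel())
for nm,c0 in(("red",(733,61)),("blue",(783,-118))):
    m=(np.hypot(P[:,0]-c0[0],P[:,1]-c0[1])<70)&(P[:,2]>80)&(P[:,2]<105); Q=P[m][:,:2].astype(np.float32)
    c,r=cv2.minEnclosingCircle(Q); print(nm,"top",Q.mean(0),c,r)
    m=(np.hypot(S[:,0]-c0[0],S[:,1]-c0[1])<65)&(S[:,2]>15)&(S[:,2]<80); Q=S[m]
    f=least_squares(lambda p:np.hypot(Q[:,0]-p[0],Q[:,1]-p[1])-50,c0,loss="soft_l1"); print("side axis",f.x)
for n,W in(("top",P),("side",S)):
    p=cv2.imread(f"pics/{n}0.png"); h=cv2.cvtColor(p,cv2.COLOR_BGR2HSV).astype(int).reshape(-1,3); H,Sa,V=h.T
    red=((H<8)|(H>172))&(Sa>90)&(np.hypot(W[:,0]-733,W[:,1]-61)<70); print(n,"red",red.sum(),W[red].mean(0))
    for nm,c,zz in(("bar",(562,-116),(118,158)),("tab",(507,98),(118,148))):
        for lo in (zz[0],zz[1]-16):
            m=(np.hypot(W[:,0]-c[0],W[:,1]-c[1])<27)&(W[:,2]>lo)&(W[:,2]<zz[1]); Q=W[m]
            b=cv2.minAreaRect(Q[:,:2].astype(np.float32)); print(n,nm,lo,m.sum(),Q.mean(0),b)
E
```

```text
red top [736.6  62. ] (738.3529663085938, 61.71833801269531) 51.3836555480957
side axis [737.8  63.2]
blue top [ 788.2 -119.8] (789.4594116210938, -120.41693878173828) 51.36116027832031
side axis [ 789.8 -118.6]
top red 0 [nan nan nan]
top bar 118 67 [ 563.2 -113.4  146. ] ((564.776123046875, -114.00112915039062), (37.480953216552734, 13.297538757324219), 14.416162490844727)
top bar 142 53 [ 564.7 -113.9  149.7] ((564.8903198242188, -113.92057800292969), (37.44648742675781, 12.809765815734863), 11.938677787780762)
top tab 118 55 [508.5  98.4 137.3] ((504.88751220703125, 97.77244567871094), (46.1932258605957, 13.23718547821045), 13.37505054473877)
top tab 132 49 [510.   98.5 139.1] ((510.60052490234375, 98.7832260131836), (34.69045639038086, 12.641647338867188), 14.164073944091797)
side red 100 [699.7  32.   62.9]
side bar 118 156 [ 562.7 -118.3  138.2] ((563.69677734375, -115.302490234375), (38.59065246582031, 16.192729949951172), 12.789440155029297)
side bar 142 69 [ 563.4 -116.7  147.9] ((563.6597290039062, -114.9326400756836), (38.6450309753418, 15.267934799194336), 13.67015266418457)
side tab 118 91 [509.8  95.2 131.4] ((509.3036804199219, 97.34400939941406), (35.400325775146484, 15.401802062988281), 16.984079360961914)
side tab 132 45 [509.8  96.5 137.7] ((509.3796081542969, 97.87025451660156), (33.830013275146484, 14.314094543457031), 13.649694442749023)<stdin>:14: RuntimeWarning: Mean of empty slice.
  ret = um.true_divide(
```

Call:
arm_command --pt "4.5 -41.3 -31.1 4 -0.709" --pt "4.5 -41.3 -31.1 4 -0.709" --pt "4.5 -41.3 -31.1 4 -0.709" --pt "4.5 -41.3 -31.1 4 -0.709" --pt "4.5 -41.3 -31.1 4 -0.709" --pt "4.5 -41.3 -31.1 4 -0.709" --pt "4.5 -41.3 -31.1 4 -0.709" --pt "4.5 -41.3 -31.1 4 -0.709"

```text
time_s: 1.9
tcp_pos: [497.2, 122.5, 193.8]
tool_rot: [-0.39, 3.116, 0.0]
contact_force: [0.8, 0.7, -0.6]
width: 44.9
finger_force: 0.0
```

Call:
arm_command --pt "4.5 0 0 0 0"

```text
time_s: 2.02
tcp_pos: [498.1, 120.8, 193.5]
tool_rot: [-0.38, 3.118, -0.001]
contact_force: [-0.4, 1.0, -0.4]
width: 45.0
finger_force: 0.0
```

Call:
arm_command --pt "4.5 -0.62 -2.47 2 -0.007" --pt "4.5 -0.62 -2.47 3 -0.007" --pt "4.5 -0.62 -2.47 5 -0.007" --pt "4.5 -0.62 -2.47 7.7 -0.007" --pt "4.5 -0.62 -2.47 7.7 -0.007" --pt "4.5 -0.62 -2.47 7.7 -0.007" --grip_force 40

```text
time_s: 2.78
tcp_pos: [508.6, 102.9, 117.4]
tool_rot: [-0.403, 3.115, 0.0]
contact_force: [0.6, 0.5, 0.1]
width: 44.8
finger_force: 0.0
```

```bash
python3 - <<'E'
from h import *
s=env.get_state(); print(s["tcp_pos"],s["contact_force"])
o=[]
for n,(x,y,w) in dict(side=(200,130,140),top=(200,170,110)).items():
    p,d=env.snapshot(n); o.append(cv2.resize(p[y:y+w,x:x+w,::-1],(390,390),interpolation=cv2.INTER_CUBIC))
cv2.imwrite("pics/g1.png",np.hstack(o))
E
```

```text
[508.56462348 102.86646545 117.39452743] [0.57626651 0.53875507 0.07734625]
```

View pics/g1.png

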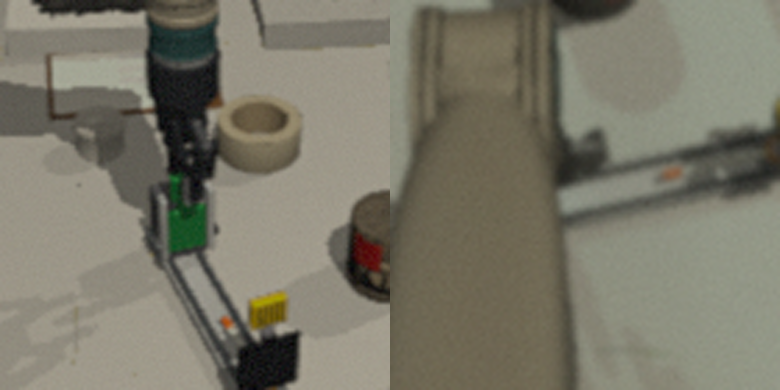

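Call:
arm_command --pt "4.5 0 -0.45 0 0.007" --pt "4.5 0 -0.45 0 0.007" --pt "4.5 0 -0.45 0 0.007"

```text
time_s: 3.25
tcp_pos: [509.8, 97.4, 116.8]
tool_rot: [-0.39, 3.117, 0.0]
contact_force: [-0.2, 0.2, 0.6]
width: 44.9
finger_force: 0.0
```

Call:
arm_command --pt "0.5 0 0 0 0" --pt "0.5 0 0 0 0" --pt "0.5 0 0 0 0" --pt "0.5 0 0 0 0" --pt "0.5 0 0 0 0" --pt "0.5 0 0 0 0" --grip_force 40

```text
time_s: 4.0
tcp_pos: [508.9, 100.1, 116.8]
tool_rot: [0.392, -3.117, -0.01]
contact_force: [-2.5, 6.7, 2.4]
width: 10.8
finger_force: 41.7
```

Call:
arm_command --pt "0.5 0 0.25 -0.7 0" --pt "0.5 0 0.25 -1.5 0" --pt "0.5 0 0.25 -2.3 0" --pt "0.5 0 0.25 -3.1 0" --pt "0.5 0 0.25 -3.8 0" --pt "0.5 0 0.25 -4.1 0" --pt "0.5 0 0.25 -4.2 0" --pt "0.5 0 0.25 -4.2 0"

```text
time_s: 5.0
tcp_pos: [508.7, 100.2, 156.9]
tool_rot: [0.39, -3.116, -0.002]
contact_force: [3.4, 4.9, -14.1]
width: 10.9
finger_force: 39.9
```

Call:
arm_command --pt "0.5 0 0 0 0" --pt "0.5 0 0 0 0"

```text
time_s: 5.25
tcp_pos: [508.7, 100.3, 156.9]
tool_rot: [0.39, -3.116, -0.002]
contact_force: [3.5, 4.7, -13.4]
width: 10.9
finger_force: 39.9
```

Call:
arm_command --pt "4.5 0 0 0 0" --pt "4.5 0 0 0 0" --pt "4.5 0 0 0 0" --pt "4.5 0 0 -2 0" --pt "4.5 0 0 -5 0" --pt "4.5 0 0 -7 0" --pt "4.5 0 0 -7 0"

```text
time_s: 6.12
tcp_pos: [510.7, 99.9, 230.9]
tool_rot: [-0.39, 3.112, -0.001]
contact_force: [0.3, 0.2, -0.2]
width: 45.0
finger_force: 0.0
```

```bash
python3 - <<'E'
from h import *
np.set_printoptions(precision=1,suppress=True)
s=env.get_state(); print(s["tcp_pos"],s["tool_rot"],s["contact_force"],s["width"])
p,d=env.snapshot("side"); h=cv2.cvtColor(p,cv2.COLOR_RGB2HSV).astype(int); H,S,V=np.moveaxis(h,2,0)
P=region("side",(H>45)&(H<85)&(S>90)&(V>40)&(np.indices(H.shape)[1]>230),d); print(len(P),P.min(0),P.max(0),np.percentile(P,95,0))
E
```

```text
[510.7  99.9 230.9] [-0.4  3.1 -0. ] [ 0.3  0.2 -0.2] 45.04514283721587
429 [480.6  49.8  72.1] [539.5 104.8 650.8] [529.9 101.4 634.5]
```

Call:
arm_command --pt "4.5 0.11 -21.9 0 0" --pt "4.5 0.11 -21.9 0 0" --pt "4.5 0.11 -21.9 0 0" --pt "4.5 0.11 -21.9 2 0" --pt "4.5 0.11 -21.9 5 0" --pt "4.5 0.11 -21.9 5 0" --pt "4.5 0.11 -21.9 5 0"

```text
time_s: 7.05
tcp_pos: [561.7, -112.2, 178.6]
tool_rot: [0.391, -3.116, -0.0]
contact_force: [1.2, 0.5, 0.4]
width: 44.9
finger_force: 0.0
```

Call:
arm_command --pt "4.5 0 0 0 0"

```text
time_s: 7.18
tcp_pos: [562.7, -112.3, 179.9]
tool_rot: [-0.392, 3.115, -0.002]
contact_force: [0.5, 0.2, 0.5]
width: 45.2
finger_force: 0.0
```

Call:
arm_command --pt "4.5 -0.1 0 3 0" --pt "4.5 -0.1 0 6.2 0" --pt "4.5 -0.1 0 6.2 0" --pt "4.5 -0.1 0 6.2 0" --grip_force 40

```text
time_s: 7.68
tcp_pos: [564.0, -112.4, 118.2]
tool_rot: [-0.391, 3.115, -0.002]
contact_force: [-0.7, -0.1, 0.2]
width: 44.9
finger_force: 0.0
```

Call:
arm_command --pt "0.5 0 0 0 0" --pt "0.5 0 0 0 0" --pt "0.5 0 0 0 0" --pt "0.5 0 0 0 0" --pt "0.5 0 0 0 0" --pt "0.5 0 0 0 0" --grip_force 40

```text
time_s: 8.43
tcp_pos: [564.0, -112.5, 118.1]
tool_rot: [-0.39, 3.115, -0.001]
contact_force: [-0.9, 0.9, 5.8]
width: 11.8
finger_force: 43.0
```

Call:
arm_command --pt "0.5 0 0 0 0.1" --pt "0.5 0 0 0 0.2" --pt "0.5 0 0 0 0.3" --pt "0.5 0 0 0 0.4" --pt "0.5 0 0 0 0.5" --pt "0.5 0 0 0 0.5" --pt "0.5 0 0 0 0.5"

```text
time_s: 9.3
tcp_pos: [564.0, -112.7, 118.1]
tool_rot: [0.392, 3.114, -0.001]
contact_force: [-0.9, -0.1, 5.5]
width: 11.4
finger_force: 43.1
```

```bash
python3 - <<'E'
from h import *
np.set_printoptions(precision=1,suppress=True)
s=env.get_state(); print(s["tcp_pos"],s["tool_rot"]*100,s["contact_force"],s["torque"],s["width"])
o=[]
for n,(x,y,w) in dict(side=(240,160,140),top=(230,110,110)).items():
    p,d=env.snapshot(n); cv2.imwrite(f"pics/{n}2.png",p[...,::-1]); np.save(f"{n}2.npy",d)
    o.append(cv2.resize(p[y:y+w,x:x+w,::-1],(390,390),interpolation=cv2.INTER_CUBIC))
    h=cv2.cvtColor(p,cv2.COLOR_RGB2HSV).astype(int); H,S,V=np.moveaxis(h,2,0)
    for c,m in dict(red=((H<8)|(H>172))&(S>90),orange=(H>=5)&(H<18)&(S>150)&(V>100)).items():
        k,l,st,ce=cv2.connectedComponentsWithStats(m.astype(np.uint8))
        for i in range(1,k):
            if st[i,4]>5:
                P=region(n,l==i,d)
                if len(P) and 500<P[0,0]<760 and -160<P[0,1]<110: print(n,c,st[i],ce[i],P.mean(0),P.min(0),P.max(0))
cv2.imwrite("pics/g2.png",np.hstack(o))
E
```

```text
[ 564.  -112.7  118.1] [ 39.2 311.4  -0.1] [-0.9 -0.1  5.5] [0.1 0.2 0.1] 11.403384807595916
side red [326 214  12  14 105] [331.2 220.5] [699.4  32.4  63.7] [688.9  16.   35.9] [713.3  57.4  86.3]
side orange [312 247   4   3   8] [313.2 247.9] [631.2 -41.4  28.4] [626.2 -47.2  26.2] [637.6 -36.3  31.6]
```

View pics/g2.png

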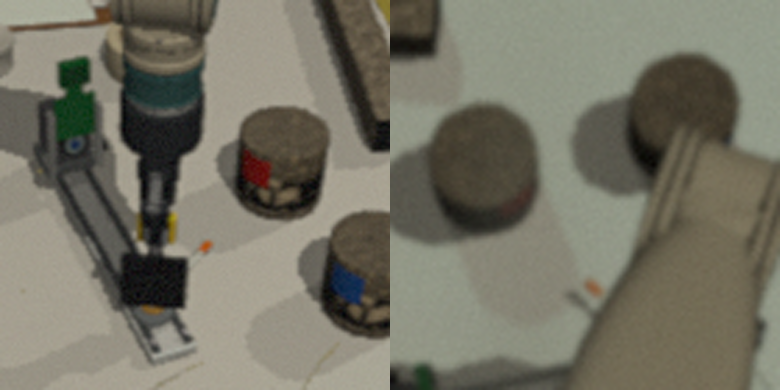

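```bash
python3 - <<'E'
from h import *
np.set_printoptions(precision=1,suppress=True)
p=cv2.imread("pics/top2.png"); y0,x0=180,278; c=p[y0:y0+22,x0:x0+22].astype(float)
w=np.clip(c[...,2]-c[...,0]-45,0,None); v,u=np.indices(w.shape); uv=[x0+(u*w).sum()/w.sum(),y0+(v*w).sum()/w.sum()]
T=ray("top",[uv],28)[0]; print("tip top",uv,T)
K,D,cp,Rm=cal("side")
p=cv2.imread("pics/side2.png"); h=cv2.cvtColor(p,cv2.COLOR_BGR2HSV).astype(int)
m=((h[...,0]<8)|(h[...,0]>172))&(h[...,1]>90); m[:200]=0;m[240:]=0;m[:,:315]=0;m[:,350:]=0
v,u=np.nonzero(m); obs=np.array([u.mean(),v.mean()])
A=np.array([738,62.6])
def proj(Q): return cv2.projectPoints((Q-cp)@Rm,np.zeros(3),np.zeros(3),K,D)[0].reshape(-1,2)
g=np.linspace(-18,18,13)
def mean(a): # patch on cylinder
    s,z=np.meshgrid(g/51,g); th=a+s.ravel(); return proj(np.c_[A[0]+51*np.cos(th),A[1]+51*np.sin(th),65+z.ravel()]).mean(0)
for a in np.radians([205,210,215,220,225,230]):
    M=A+51*np.array([np.cos(a),np.sin(a)]); print(np.degrees(a),mean(a)-obs,M,[round(np.degrees(np.arctan2(M[1]-b,M[0]-564.2)),1) for b in(-114.5,-112.5)])
for t in(T,[631.2,-41.4]): print([round(np.degrees(np.arctan2(t[1]-b,t[0]-564.2)),1) for b in(-114.5,-112.5)])
E
```

```text
tip top [np.float64(287.1020408163265), np.float64(190.8639455782313)] [632.2 -42.2  28. ]
205.0 [-2.8 -2.2] [691.8  41. ] [np.float64(50.6), np.float64(50.3)]
210.00000000000003 [-1.9 -1.5] [693.8  37.1] [np.float64(49.5), np.float64(49.1)]
215.0 [-0.9 -0.8] [696.2  33.3] [np.float64(48.2), np.float64(47.8)]
220.0 [ 0.2 -0.1] [698.9  29.8] [np.float64(47.0), np.float64(46.6)]
225.0 [1.4 0.5] [701.9  26.5] [np.float64(45.7), np.float64(45.3)]
230.0 [2.6 1. ] [705.2  23.5] [np.float64(44.4), np.float64(44.0)]
[np.float64(46.7), np.float64(45.9)]
[np.float64(47.5), np.float64(46.7)]
```

Call:
arm_command --pt "0.5 0 0 0 0" --pt "0.5 0 0 0 0" --pt "0.5 0 0 0 0" --pt "0.5 0 0 0 0" --pt "0.5 0 0 0 0"

```text
time_s: 10.02
tcp_pos: [564.0, -112.7, 118.2]
tool_rot: [0.392, 3.114, -0.001]
contact_force: [-1.1, -0.0, 5.7]
width: 11.3
finger_force: 43.1
```

```bash
python3 -c "
from rig import env
print(env.hand_in())"
```

```text
the job is handed in; nothing more can be done
None
```

The job is handed in (no verdict came back): the cap is fully up at about 40 mm, and the gripper holds the yellow bar at about +0.50 rad, with the line of sight within about 1° (roughly 3 mm) of the red patch's middle by my camera measurements.

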